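# Put the mixed-up desk tools back in their colour trays

## Task

The four desk tools have been put back in each other's round trays. Rearrange them, parking in the empty black tray where you need to, until each stands upright and flat in the middle of the tray of its own colour (red stapler, blue tape dispenser, yellow tape measure, green stamp) and the black tray is empty again. Set them down without dropping or tipping them, and leave the white mug where it is.

Things in the scene. Friction and masses are not known exactly. Their poses are not given: they have to be found in the camera images.
- stapler: red desk stapler on a black foot, standing: foot 104 x 36 mm, 12 mm high; red arm 100 mm long, 30 mm wide with flat upright sides, from 22 to 50 mm above the underside (top at 50 mm). Grip the arm across its width (y). 0.18-0.33 kg. Loose. Origin: centre of the underside; x along its length, y across, z up. Starts standing in a tray that is not of its own colour.
- tape_dispenser: blue tape dispenser: body 100 x 46 mm, 38 mm high with flat upright sides; a clear tape roll (20 mm wide in y, centred 8 mm to -x) rises from it to 60 mm, and a small cutter at the +x end to 51 mm. Grip the body across its width (y). 0.3-0.5 kg. Loose. Origin: centre of the underside; x along its length, y across, z up. Starts standing in a tray that is not of its own colour.
- tape_measure: yellow pocket tape measure standing on edge: 72 x 38 mm, 66 mm high, flat upright sides with a black and steel disc, and a steel end hook low at +x that reaches 47 mm from the origin. Grip across its width (y). 0.2-0.4 kg. Loose. Origin: centre of the underside; x along its length, y across, z up. Starts standing in a tray that is not of its own colour.
- stamp: green self-inking stamp: lower body 62 x 44 mm, 44 mm high; above it a handle 46 x 30 mm, from 44 to 80 mm above the underside, flat sides. Grip the handle across its 30 mm width (y). 0.12-0.24 kg. Loose. Origin: centre of the underside; x along its length, y across, z up. Starts standing in a tray that is not of its own colour.
- red_tray: red round desk tray, fixed to the desk: outside diameter 144 mm, flat floor 4 mm above the desk and about 132 mm across, rim 4 mm thick with its top 8 mm above the desk. Origin: centre of its underside, on the desk surface (z = 0); z up. Holds one thing of another colour at the start. Centres of neighbouring trays are at least 150 mm apart.
- blue_tray: blue round desk tray, fixed to the desk: outside diameter 144 mm, flat floor 4 mm above the desk and about 132 mm across, rim 4 mm thick with its top 8 mm above the desk. Origin: centre of its underside, on the desk surface (z = 0); z up. Holds one thing of another colour at the start. Centres of neighbouring trays are at least 150 mm apart.
- yellow_tray: yellow round desk tray, fixed to the desk: outside diameter 144 mm, flat floor 4 mm above the desk and about 132 mm across, rim 4 mm thick with its top 8 mm above the desk. Origin: centre of its underside, on the desk surface (z = 0); z up. Holds one thing of another colour at the start. Centres of neighbouring trays are at least 150 mm apart.
- green_tray: green round desk tray, fixed to the desk: outside diameter 144 mm, flat floor 4 mm above the desk and about 132 mm across, rim 4 mm thick with its top 8 mm above the desk. Origin: centre of its underside, on the desk surface (z = 0); z up. Holds one thing of another colour at the start. Centres of neighbouring trays are at least 150 mm apart.
- black_tray: black round desk tray, fixed to the desk: outside diameter 144 mm, flat floor 4 mm above the desk and about 132 mm across, rim 4 mm thick with its top 8 mm above the desk. Origin: centre of its underside, on the desk surface (z = 0); z up. The spare tray: empty at the start and at the end.
- mug: white mug, 80 mm across and 95 mm high with a handle towards its own +y, standing to the right of the trays (-y). Origin: centre of the underside. Not part of the job: leave it alone.

How it is judged:
By the outcome, as a careful person would: the job done as asked, in the order asked, and still so for the second after the job is handed in, with the robot touching nothing.
It also fails if it takes over 138 s, if anything falls off the work surface, if the arm or the gripper's body presses on something with over 40 N, if the wrist force passes 120 N, or if a joint passes its speed limit or range.

## Robot

A 7-joint arm with a two-finger parallel gripper is mounted at the origin on the work surface. World frame = base frame: x ahead of the robot, y to its left, z up, the work surface at z = 0. Lengths are in m, angles in rad, forces in N, time in s.
With the tool pointing down it reaches from about 0.425 to 0.875 m from the base axis. Payload 8.4 kg.
Tool frame: the origin (TCP) lies on the centre line of the jaws, within the pads' length; the fingertips stand 22 mm ahead of it and the grasp point (between the pads) lies 3 mm ahead of it; z points along the fingers, y is the line along which they close (so a half turn about z gives the same grasp; the last joint's range is limited). The gripper opens to 87 mm and grips with 3 to 60 N. Pads are 19 mm wide; open, the fingers measure 117 mm over their backs; the gripper's body (75 mm by 190 mm) begins 51 mm behind the grasp point.
Start: joints at [1.077, 0.333, 0.04, 1.465, -0.013, 1.343, -0.059], TCP at [0.25, -0.6, 0.245] pointing down, gripper open.
Joint ranges: [-2.58, 2.58], [-0.38, 2.09], [-1.3, 1.39], [0.25, 2.4], [-1.5, 4.64], [0.08, 2.09], [-2.65, 2.65]. Speed limits (rad/s): [2.22, 2.22, 2.79, 2.79, 3.14, 3.14, 3.14].

## Interface

Orientations are given as [roll, pitch, yaw] about the fixed x, y, z axes, in that order (R = Rz(yaw) Ry(pitch) Rx(roll)).
In Python, from bench import robot gives the robot as it stands. The module is installed in compiled form; this text tells all that it offers.
- The arm moves only by the tool step_arm, never from a script. Its argument "deltas" is a list that holds one entry, the list of rows, each a list of 7 numbers: the shift along the tool's x, y, z as a fraction of full scale, then the turn, a rotation vector about the tool's x, y, z as a fraction of full scale, then the opening, from -1 (shut) to 1 (fully open). A call has 1 to 5 rows; each row shifts and turns the commanded pose from where the row before left it, along the tool's axes as they then stand; what a row does not reach is not made up. Full scale, the value 1, is 60 mm for a shift and 0.15 rad for a turn. A row lasts 1/8 s, in which the tool goes at most 62.5 mm and 10.7 degrees, less where a joint would pass 70% of its speed; a pose out of reach is approached as far as the arm can. A call with a number of a shift or a turn outside -1 to 1 is refused whole. A call with a gripper value outside its range is refused whole. The fingers move at their own pace and stop on an object; the grip force is fixed at half the most. Time passes only in rows, so rows that do not move let the fingers close. It gives the time, the measured TCP pose, the force, the opening and the grip force at its end, in the units of the state.
- robot.observe(): the state, without advancing time (a new reading comes with each control period).
- robot.camera(name): name is "scene" or "top" or "wrist"; returns a dict with "img" (384x512x3 uint8, red, green, blue), "fov_y" (degrees; the focal length in pixels is half the picture's height over the tangent of half this angle, whatever the lens; pixels are square), "cx", "cy" (the principal point, pixels), "dist" ([k1, k2, p1, p2, k3] as OpenCV has them; the pictures are not rectified), "world_from_camera" (4x4, takes a point from camera to world coordinates). Camera axes: x right, y down, z forward; pixel columns grow to the right and rows downward; lengths in m; the calibration is good to about 2 mm. A picture is of the moment at which its call begins. There is no depth.
- robot.hand_in(): hands the job in; it is judged then, once.
The state is a dict: "time_s": time; "joint_positions": joint angles; "joint_velocities": joint speeds; "joint_efforts": joint torques, N m; "eef_pos": TCP position; "ee_rot": TCP orientation; "ft_force": force on the tool from outside, world axes, zero at the start; "ft_torque": the same for the moment, N m; "grip_width": finger opening in m; "gripper_force": force on a finger pad.
Only numpy, scipy, OpenCV 4.12 (cv2) and the standard library are available. Lean on these libraries where they do the work, as an engineer would, in place of code of your own. Each camera call takes 0.05 s, during which the arm holds its last target. There are 200 camera calls.

## Working session

There is one attempt and no reset: what is moved stays moved. The work goes in short steps, Python scripts to look and compute and a tool call to move; the robot and the scene stay as the last step left them, time stands still between calls to the robot, and variables do not carry over. Pictures are saved under pics/ and viewed, at most 14 in all, crops included, and the job is handed in when it is done.

Besides the shell and the picture viewer there is one more tool, called as name(argument=value, ...), one argument or row to a line, values as JSON. step_arm: Moves the arm, as the interface text tells. Shift numbers are shares of 60 mm and turn numbers shares of 0.15 rad, none past 1 either way. Its arguments: {"type":"object","properties":{"deltas":{"type":"array"}},"required":["deltas"]}

```bash
mkdir -p pics; ls; python3 - <<'E'
from bench import robot
import cv2,numpy as np
s=robot.observe();print(s)
ims=[]
for n in ["top","scene"]:
    c=robot.camera(n);ims.append(c["img"]);print(n,c["fov_y"],c["cx"],c["cy"],c["dist"],c["world_from_camera"])
    cv2.imwrite(f"pics/{n}0.png",c["img"][:,:,::-1])
    np.savez(f"{n}0.npz",**c)
E
```

```text
pics
{'time_s': 0.0, 'joint_positions': array([ 1.07679759,  0.33393836,  0.03987004,  1.46628428, -0.01340386,
        1.34328126, -0.05848714]), 'joint_velocities': array([-0.00032644, -0.00027663, -0.00077485,  0.00027537,  0.00086329,
       -0.00120088, -0.00056186]), 'joint_efforts': array([-8.17497166e-04, -6.56356144e+01,  1.33445039e+00, -4.03808570e+01,
       -5.97231486e-02,  4.44762607e-02,  1.77127581e-04]), 'eef_pos': array([ 0.24981538, -0.59960584,  0.24363507]), 'ee_rot': array([-3.13995091e+00,  1.07687187e-04,  3.94796972e-01]), 'ft_force': array([-0.28289989,  0.06715843, -0.50365578]), 'ft_torque': array([-0.00185121, -0.01634548,  0.04315813]), 'gripper_force': 0.0, 'grip_width': 0.0869867288125905}
top 42.08067354334207 246.8120483840327 192.44660349647134 [0.03439561 0.         0.         0.         0.        ] [[ 2.16306614e-03 -9.96869408e-01  7.90361004e-02  4.86678969e-01]
 [-9.99997659e-01 -2.16122933e-03  1.08781504e-04 -3.32729254e-02]
 [ 6.23741847e-05 -7.90361507e-02 -9.96871749e-01  1.11311642e+00]
 [ 0.00000000e+00  0.00000000e+00  0.00000000e+00  1.00000000e+00]]
scene 43.83059086840808 259.2516144302677 183.37395335982853 [-0.15708186  0.          0.          0.          0.        ] [[ 0.44904359  0.53741206 -0.71382641  1.47073256]
 [ 0.89345731 -0.26140274  0.36524327 -0.49405892]
 [ 0.00968996 -0.80178357 -0.59753595  0.76670949]
 [ 0.          0.          0.          1.        ]]
```

View pics/top0.png

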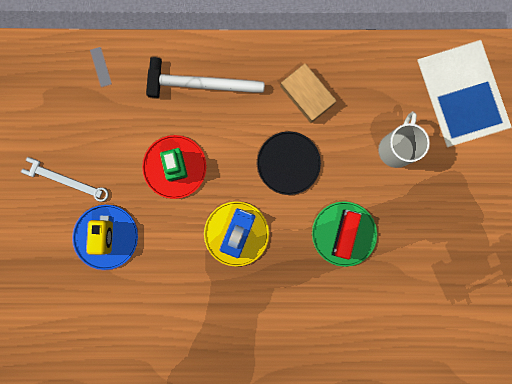

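View pics/scene0.png

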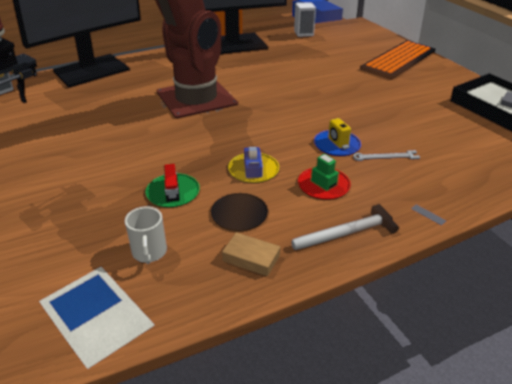

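```bash
cat > h.py <<'E'
import numpy as np,cv2
def K(c):
    f=192/np.tan(np.radians(float(c["fov_y"])/2));return np.array([[f,0,c["cx"]],[0,f,c["cy"]],[0,0,1.]])
def ray(c,px,z):
    "pixels -> world points on plane z"
    u=cv2.undistortPoints(np.float64(px).reshape(-1,1,2),K(c),c["dist"]).reshape(-1,2)
    T=np.array(c["world_from_camera"]);d=np.c_[u,np.ones(len(u))]@T[:3,:3].T
    return T[:3,3]+d*((z-T[2,3])/d[:,2])[:,None]
def proj(c,P):
    T=np.linalg.inv(c["world_from_camera"]);r=cv2.Rodrigues(T[:3,:3])[0]
    return cv2.projectPoints(np.float64(P).reshape(-1,1,3),r,T[:3,3],K(c),c["dist"])[0].reshape(-1,2)
def hsv(c): return cv2.cvtColor(c["img"],cv2.COLOR_RGB2HSV)
E
python3 - <<'E'
from h import *
c=dict(np.load("top0.npz"));h=hsv(c);H,S,V=[h[...,i].astype(int) for i in range(3)]
cen=dict(red=(175,167),blue=(106,238),yellow=(237,234),green=(345,234),black=(289,163))
m=dict(red=((H<6)|(H>172))&(S>170),blue=(abs(H-110)<14)&(S>130),yellow=(abs(H-27)<5)&(S>170),green=(abs(H-65)<20)&(S>100),black=(V<60))
for k,(x,y) in cen.items():
    w=np.zeros(H.shape,np.uint8);cv2.circle(w,(x,y),38,1,-1)
    mm=(m[k]&(w>0)).astype(np.uint8)
    pts=np.vstack([q for q in cv2.findContours(mm,0,1)[0] if cv2.contourArea(q)>30])
    P=ray(c,cv2.convexHull(pts).reshape(-1,2),.008)
    (ax,ay),r=cv2.minEnclosingCircle(np.float32(P[:,:2])); e=cv2.fitEllipse(np.float32(P[:,:2]*1000))
    print(k,round(ax,4),round(ay,4),round(r,4),np.round(e[0],1),np.round(e[1],1))
im=[cv2.resize(c["img"][y-36:y+36,x-36:x+36],(400,300) if 0 else (290,290),interpolation=cv2.INTER_CUBIC) for x,y in [cen[k] for k in("red","blue","yellow","green")]]
cv2.imwrite("pics/crops.png",np.vstack([np.hstack(im[:2]),np.hstack(im[2:])])[:,:,::-1])
E
```

```text
red 0.6326 0.1292 0.0718 [632.3 129.3] [142. 143.]
blue 0.4764 0.279 0.0714 [476.4 278.8] [141.3 142. ]
yellow 0.4834 -0.0093 0.0723 [483.8  -9.5] [142.3 143.6]
green 0.4838 -0.2477 0.072 [ 484.3 -247.8] [142.3 143.1]
black 0.6415 -0.1265 0.0713 [ 641.6 -126.2] [140.4 142. ]
```

View pics/crops.png

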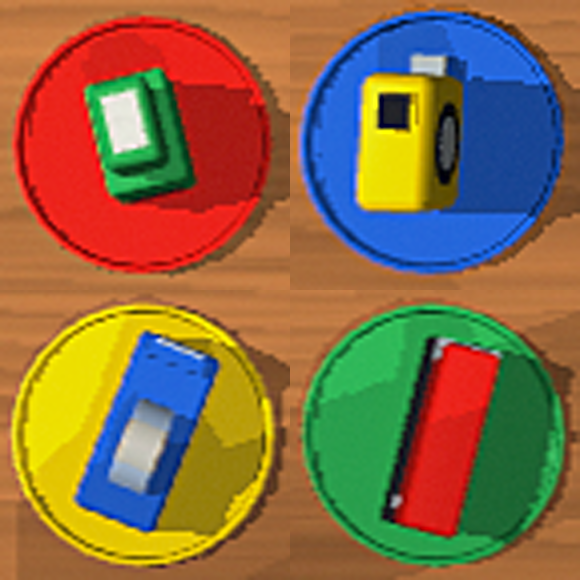

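The top view shows the stamp in red (175,167), the measure in blue (106,238), the dispenser in yellow (237,234), the stapler in green (345,234), and black empty at (289,163). So I need two swaps.

```bash
cat > plan.py <<'E'
import sys
from h import *
from bench import robot
def plan(x,y,z,yaw,s=None):
    s=s or robot.observe();p=s["eef_pos"];R=cv2.Rodrigues(np.zeros(3))[0]
    from scipy.spatial.transform import Rotation as Ro
    R=Ro.from_euler("xyz",s["ee_rot"]);Rt=Ro.from_euler("xyz",[np.pi,0,yaw])
    d=R.inv().apply(np.array([x,y,z])-p)/.06;r=(R.inv()*Rt).as_rotvec()/.15
    print("t",round(s["time_s"],2),"pos",p.round(4),"rot",s["ee_rot"].round(3),"w",round(s["grip_width"],4))
    print("total shift(units, current axes)",d.round(2),"turn",r.round(2))
    # shift after turning, in target axes
    print("shift in target axes",(Rt.inv().apply(np.array([x,y,z])-p)/.06).round(2))
if __name__=="__main__": plan(*map(float,sys.argv[1:5]))
E
python3 - <<'E'
from h import *
c=dict(np.load("top0.npz"))
s=290/72
for n,o,off,z,q in [("stapler",(309,198),(290,290),.054,[(440,342),(500,352),(458,537),(398,525)]),
 ("dispenser",(201,198),(0,290),.042,[(145,333),(217,360),(155,530),(77,498)]),
 ("stamp",(139,131),(0,0),.084,[(103,95),(137,86),(148,147),(113,153)]),
 ("measure",(70,202),(290,0),.070,[(362,75),(432,75),(428,212),(357,208)])]:
    px=(np.array(q)-off+.5)/s-.5+o
    P=ray(c,px,z)[:,:2];a=(P[0]+P[1]-P[2]-P[3])/2;b=(P[0]+P[3]-P[1]-P[2])/2
    print(n,P.mean(0).round(4),"yaw",np.arctan2(a[1],a[0]).round(3),"len",np.linalg.norm(a).round(4),"wid",np.linalg.norm(b).round(4))
E
python3 plan.py .47 -.25 .245 -.22
```

```text
stapler [ 0.482  -0.2472] yaw -0.239 len 0.0989 wid 0.0318
dispenser [ 0.4859 -0.0135] yaw -0.368 len 0.095 wid 0.0428
stamp [0.6345 0.1271] yaw 0.186 len 0.0315 wid 0.0181
measure [0.4761 0.2803] yaw -0.005 len 0.0692 wid 0.0361
t 0.1 pos [ 0.2498 -0.5996  0.2437] rot [-3.14   0.     0.395] w 0.0873
total shift(units, current axes) [ 5.63 -3.97 -0.02] turn [-0.01  0.    4.1 ]
shift in target axes [ 2.31 -6.49 -0.02]
```

step_arm(
  deltas=[
    [[0.73,-0.49,0,0,0,0,1],[0.73,-0.49,0,0,0,0,1],[0.73,-0.49,0,0,0,0,1],[0.73,-0.49,0,0,0,0,1]],
  ],
)

```text
time_s: 0.6
eef_pos: [0.3671, -0.4224, 0.2443]
ee_rot: [-3.141, 0.0, 0.395]
ft_force: [1.4, -1.2, -0.6]
grip_width: 0.087
gripper_force: 0.0
```

step_arm(
  deltas=[
    [[0.73,-0.49,0,0,0,0,1],[0.73,-0.49,0,0,0,0,1],[0.73,-0.49,0,0,0,0,1],[0.73,-0.49,0,0,0,0,1]],
  ],
)

```text
time_s: 1.1
eef_pos: [0.4835, -0.2465, 0.2444]
ee_rot: [-3.141, 0.0, 0.395]
ft_force: [0.7, -0.3, -0.6]
grip_width: 0.087
gripper_force: 0.0
```

step_arm(
  deltas=[
    [[0,0,0,0,0,0.85,1],[0,0,0,0,0,0.85,1],[0,0,0,0,0,0.85,1],[0,0,0,0,0,0.85,1],[0,0,0,0,0,0.85,1]],
  ],
)

```text
time_s: 1.72
eef_pos: [0.4827, -0.248, 0.2442]
ee_rot: [-3.141, 0.001, -0.247]
ft_force: [-0.3, 0.1, -0.1]
grip_width: 0.0868
gripper_force: 0.0
```

```bash
python3 plan.py .482 -.2472 .2 -.239; python3 - <<'E'
from h import *
from bench import robot
c=robot.camera("wrist");np.savez("w1.npz",**c);cv2.imwrite("pics/w1.png",c["img"][:,:,::-1]);print(c["world_from_camera"],c["fov_y"],c["dist"])
E
```

```text
t 1.73 pos [ 0.4827 -0.248   0.2442] rot [-3.141e+00  1.000e-03 -2.470e-01] w 0.0868
total shift(units, current axes) [-0.01 -0.01  0.74] turn [-0.    0.01 -0.05]
shift in target axes [-0.01 -0.01  0.74]
[[-2.44142116e-01 -9.27338646e-01 -2.83615344e-01  5.62034454e-01]
 [-9.69739374e-01  2.33341705e-01  7.18136097e-02 -2.66358680e-01]
 [-4.16247502e-04  2.92565693e-01 -9.56245336e-01  3.82332087e-01]
 [ 0.00000000e+00  0.00000000e+00  0.00000000e+00  1.00000000e+00]] 68.50035625390456 [-0.06480824  0.          0.          0.          0.        ]
```

View pics/w1.png

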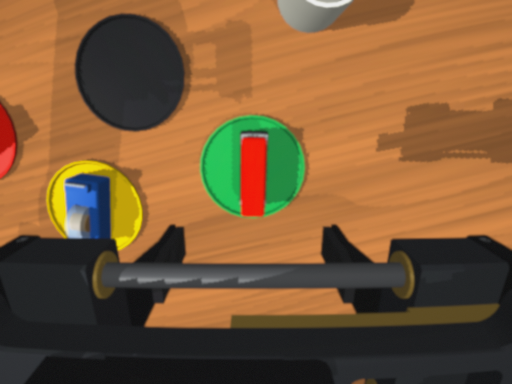

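```bash
cat >> h.py <<'E'
R=dict(red=lambda H,S,V:((H<6)|(H>172))&(S>150),blue=lambda H,S,V:(abs(H-110)<14)&(S>130),yellow=lambda H,S,V:(abs(H-27)<6)&(S>150),green=lambda H,S,V:(abs(H-65)<20)&(S>100),black=lambda H,S,V:V<60,gtop=lambda H,S,V:(abs(H-65)<20)&(S>100))
def blob(c,col,near,z,rad):
    "hull of colour col within rad(px) of pixel of world point near, cast to plane z -> rect and circle"
    h=hsv(c).astype(int);m=R[col](h[...,0],h[...,1],h[...,2]).astype(np.uint8)
    w=np.zeros(m.shape,np.uint8);p=proj(c,[near])[0];cv2.circle(w,tuple(int(v) for v in p),rad,1,-1)
    m=cv2.morphologyEx(m*w,cv2.MORPH_OPEN,np.ones((3,3),np.uint8))
    pts=np.vstack([q for q in cv2.findContours(m,0,1)[0] if cv2.contourArea(q)>40])
    P=np.float32(ray(c,cv2.convexHull(pts).reshape(-1,2),z)[:,:2]*1000)
    (cx,cy),(a,b),t=cv2.minAreaRect(P);bp=cv2.boxPoints(((cx,cy),(a,b),t))
    e=[bp[1]-bp[0],bp[2]-bp[1]];l=max(e,key=np.linalg.norm);yaw=np.arctan2(l[1],l[0]);yaw=(yaw+np.pi/2)%np.pi-np.pi/2
    print(col,"px",p.round(0),"rect c",np.round([cx,cy],1),"size",np.round(sorted([a,b]),1),"yaw",yaw.round(3),"circ",np.round(cv2.minEnclosingCircle(P)[0],1),np.round(cv2.minEnclosingCircle(P)[1],1))
E
python3 - <<'E'
from h import *
c=dict(np.load("w1.npz"))
blob(c,"red",(.482,-.247,.054),.054,60)
blob(c,"green",(.484,-.248,.008),.008,65)
blob(c,"black",(.6416,-.126,.008),.008,65)
t=dict(np.load("top0.npz"));blob(t,"red",(.482,-.247,.054),.054,30)
E
```

```text
red px [254. 179.] rect c [ 484.2 -246.4] size [28.7 96.2] yaw -0.268 circ [ 483.9 -247.2] 48.7
green px [254. 169.] rect c [ 487.2 -246. ] size [137.4 141.1] yaw 1.324 circ [ 485.6 -245.8] 70.8
black px [129.  74.] rect c [ 641.9 -125. ] size [137.6 137.7] yaw -0.387 circ [ 642.  -125.1] 69.6
red px [348. 235.] rect c [ 482.1 -245.2] size [33.2 98.8] yaw -0.268 circ [ 482.2 -244.9] 50.4
```

step_arm(
  deltas=[
    [[0,-0.02,0.8,0,0,0.14,1],[0,0,0.9,0,0,0,1],[0,0,0.9,0,0,0,1],[0,0,0.5,0,0,0,1],[0,0,0.2,0,0,0,1]],
  ],
)

```text
time_s: 2.4
eef_pos: [0.482, -0.2464, 0.0446]
ee_rot: [-3.141, 0.003, -0.262]
ft_force: [0.5, -0.1, -0.0]
grip_width: 0.0872
gripper_force: 0.0
```

step_arm(
  deltas=[
    [[0,0,0.03,0,0,0,-1],[0,0,0,0,0,0,-1],[0,0,0,0,0,0,-1],[0,0,0,0,0,0,-1],[0,0,0,0,0,0,-1]],
  ],
)

```text
time_s: 3.02
eef_pos: [0.4834, -0.247, 0.0451]
ee_rot: [3.141, -0.001, -0.264]
ft_force: [-0.4, 0.3, -0.1]
grip_width: 0.0446
gripper_force: 0.0
```

```bash
python3 plan.py .6418 -.1255 .164 -.268;
```

```text
t 3.02 pos [ 0.4834 -0.247   0.0451] rot [ 3.141e+00 -1.000e-03 -2.640e-01] w 0.0446
total shift(units, current axes) [ 2.02 -2.64 -1.98] turn [ 0.   -0.    0.03]
shift in target axes [ 2.01 -2.65 -1.98]
```

step_arm(
  deltas=[
    [[0,0,0,0,0,0,-1],[0,0,0,0,0,0,-1],[0,0,0,0,0,0,-1],[0,0,0,0,0,0,-1],[0,0,-0.2,0,0,0,-1]],
  ],
)

```text
time_s: 3.65
eef_pos: [0.4824, -0.2464, 0.0561]
ee_rot: [-3.141, 0.002, -0.264]
ft_force: [-0.4, -0.4, -1.6]
grip_width: 0.0298
gripper_force: 30.0
```

step_arm(
  deltas=[
    [[0,0,-0.6,0,0,0,-1],[0,0,-0.7,0,0,0,-1],[0,0,-0.5,0,0,0,-1]],
  ],
)

```text
time_s: 4.03
eef_pos: [0.4836, -0.2469, 0.1672]
ee_rot: [3.141, -0.002, -0.263]
ft_force: [1.1, -0.4, -2.5]
grip_width: 0.0295
gripper_force: 30.0
```

step_arm(
  deltas=[
    [[0.4,-0.53,0,0,0,0,-1],[0.4,-0.53,0,0,0,0,-1],[0.4,-0.53,0,0,0,0,-1],[0.4,-0.53,0,0,0,0,-1],[0.4,-0.53,0,0,0,0,-1]],
  ],
)

```text
time_s: 4.65
eef_pos: [0.6413, -0.1238, 0.1653]
ee_rot: [-3.141, 0.0, -0.264]
ft_force: [1.1, -0.1, -1.9]
grip_width: 0.0299
gripper_force: 30.0
```

```bash
python3 plan.py .6418 -.1255 .045 -.268;
```

```text
t 4.65 pos [ 0.6413 -0.1238  0.1653] rot [-3.141  0.    -0.264] w 0.0299
total shift(units, current axes) [0.01 0.03 2.  ] turn [-0.    0.    0.03]
shift in target axes [0.01 0.03 2.  ]
```

step_arm(
  deltas=[
    [[0,0.03,0.6,0,0,0,-1],[0,0,0.7,0,0,0,-1],[0,0,0.4,0,0,0,-1],[0,0,0.18,0,0,0,-1],[0,0,0.07,0,0,0,-1]],
  ],
)

```text
time_s: 5.28
eef_pos: [0.6402, -0.1264, 0.048]
ee_rot: [-3.141, -0.0, -0.264]
ft_force: [-0.3, -0.2, -2.8]
grip_width: 0.0297
gripper_force: 30.0
```

step_arm(
  deltas=[
    [[0,0,0.03,0,0,0,-1],[0,0,0.02,0,0,0,-1],[0,0,0,0,0,0,-1]],
  ],
)

```text
time_s: 5.65
eef_pos: [0.6404, -0.1265, 0.0454]
ee_rot: [-3.142, -0.001, -0.264]
ft_force: [0.7, 0.2, -1.7]
grip_width: 0.0294
gripper_force: 30.0
```

step_arm(
  deltas=[
    [[0,0,0.02,0,0,0,-1],[0,0,0,0,0,0,-1],[0,0,0,0,0,0,-1]],
  ],
)

```text
time_s: 6.02
eef_pos: [0.6405, -0.1265, 0.0449]
ee_rot: [3.142, -0.001, -0.264]
ft_force: [-3.4, 1.4, 6.8]
grip_width: 0.0297
gripper_force: 30.0
```

step_arm(
  deltas=[
    [[0,0,0.02,0,0,0,-1],[0,0,0,0,0,0,-1],[0,0,0,0,0,0,1],[0,0,0,0,0,0,1],[0,0,0,0,0,0,1]],
  ],
)

```text
time_s: 6.65
eef_pos: [0.6401, -0.1264, 0.0422]
ee_rot: [-3.142, 0.0, -0.264]
ft_force: [-1.0, 0.2, -0.4]
grip_width: 0.0523
gripper_force: 0.0
```

step_arm(
  deltas=[
    [[0,0,-0.3,0,0,0,1],[0,0,-0.9,0,0,0,1],[0,0,-0.9,0,0,0,1],[0,0,-0.9,0,0,0,1],[0,0,-0.3,0,0,0,1]],
  ],
)

```text
time_s: 7.28
eef_pos: [0.6416, -0.1264, 0.2461]
ee_rot: [-3.141, -0.007, -0.264]
ft_force: [0.3, 0.1, 0.4]
grip_width: 0.0866
gripper_force: 0.0
```

```bash
python3 plan.py .6345 .1271 .245 .186;
```

```text
t 7.28 pos [ 0.6416 -0.1264  0.2461] rot [-3.141 -0.007 -0.264] w 0.0866
total shift(units, current axes) [-1.22 -4.05  0.01] turn [ 0.01 -0.05 -3.  ]
shift in target axes [ 0.67 -4.17  0.02]
```

step_arm(
  deltas=[
    [[-0.24,-0.81,0,0,0,0,1],[-0.24,-0.81,0,0,0,0,1],[-0.24,-0.81,0,0,0,0,1],[-0.24,-0.81,0,0,0,0,1],[-0.24,-0.81,0,0,0,0,1]],
  ],
)

```text
time_s: 7.9
eef_pos: [0.6335, 0.1284, 0.2406]
ee_rot: [3.141, 0.0, -0.264]
ft_force: [1.8, 0.1, -0.0]
grip_width: 0.0871
gripper_force: 0.0
```

step_arm(
  deltas=[
    [[0,0,0,0,0,-0.75,1],[0,0,0,0,0,-0.75,1],[0,0,0,0,0,-0.75,1],[0,0,0,0,0,-0.75,1],[0,0,0,0,0,0,1]],
  ],
)

```text
time_s: 8.52
eef_pos: [0.6337, 0.1268, 0.2404]
ee_rot: [-3.141, 0.001, 0.186]
ft_force: [0.2, -0.3, 0.8]
grip_width: 0.087
gripper_force: 0.0
```

```bash
python3 - <<'E'
from h import *
from bench import robot
c=robot.camera("wrist");np.savez("w2.npz",**c);t=robot.camera("top");np.savez("t2.npz",**t)
h=hsv(c).astype(int);m=((h[...,1]<50)&(h[...,2]>150)).astype(np.uint8)
blob(c,"red",(.632,.129,.008),.008,65)
blob(c,"green",(.6345,.127,.06),.084,50)
R["white"]=lambda H,S,V:(S<60)&(V>130)
blob(c,"white",(.6345,.127,.084),.084,30)
print("stapler:");blob(t,"red",(.641,-.126,.054),.054,35);blob(c,"red",(.641,-.126,.054),.054,45)
im=cv2.resize(c["img"][80:260,160:360],(800,720))[:600];cv2.imwrite("pics/w2.png",im[:,:,::-1])
E
python3 plan.py .6345 .1271 .073 .186
```

```text
red px [252. 172.] rect c [633.9 131.5] size [139.3 139.6] yaw 0.186 circ [633.6 131.2] 70.8
green px [254. 180.] rect c [644.7 131.3] size [36.6 59.3] yaw 0.244 circ [645.7 131. ] 32.0
white px [254. 186.] rect c [634.7 129.8] size [18.3 29.3] yaw 0.193 circ [634.9 129.8] 16.5
stapler:
red px [290. 160.] rect c [ 637.4 -126. ] size [ 32.  102.1] yaw -0.26 circ [ 637.4 -125.4] 52.1
red px [451. 210.] rect c [ 642.6 -114.5] size [46.4 97.4] yaw -0.267 circ [ 643.4 -114.7] 50.1
t 8.62 pos [0.6338 0.1268 0.2404] rot [-3.142  0.     0.184] w 0.0871
total shift(units, current axes) [ 0.01 -0.    2.79] turn [-0.    0.   -0.02]
shift in target axes [ 0.01 -0.    2.79]
```

View pics/w2.png

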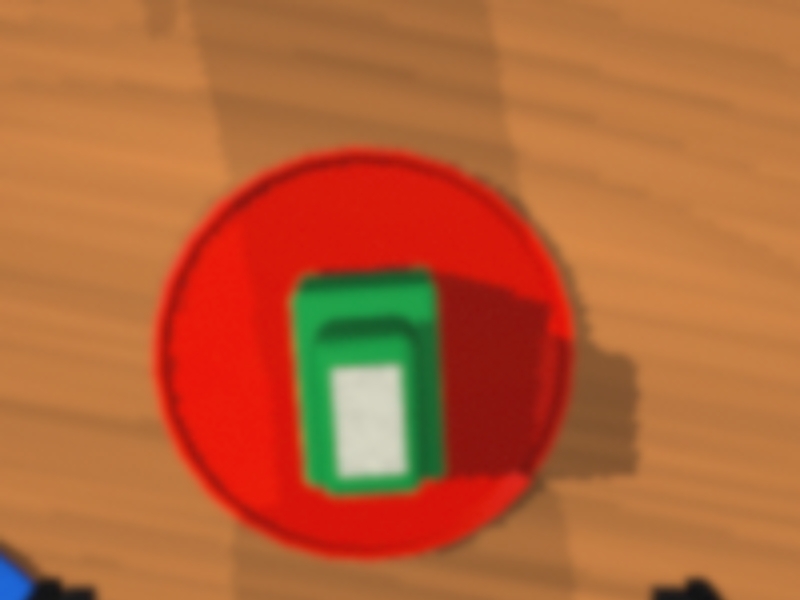

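step_arm(
  deltas=[
    [[0.02,-0.03,0.6,0,0,-0.03,1],[0,0,0.9,0,0,0,1],[0,0,0.7,0,0,0,1],[0,0,0.4,0,0,0,1],[0,0,0.18,0,0,0,1]],
  ],
)

```text
time_s: 9.25
eef_pos: [0.634, 0.1287, 0.072]
ee_rot: [3.142, 0.002, 0.189]
ft_force: [-0.0, 1.5, 0.0]
grip_width: 0.087
gripper_force: 0.0
```

step_arm(
  deltas=[
    [[0,0,0,0,0,0,-1],[0,0,0,0,0,0,-1],[0,0,0,0,0,0,-1],[0,0,0,0,0,0,-1],[0,0,0,0,0,0,-1]],
  ],
)

```text
time_s: 9.88
eef_pos: [0.6349, 0.1289, 0.0739]
ee_rot: [3.142, -0.0, 0.191]
ft_force: [-0.8, 0.4, 0.3]
grip_width: 0.0452
gripper_force: 0.0
```

step_arm(
  deltas=[
    [[0,0,0,0,0,0,-1],[0,0,0,0,0,0,-1],[0,0,0,0,0,0,-1],[0,0,0,0,0,0,-1]],
  ],
)

```text
time_s: 10.38
eef_pos: [0.6347, 0.1289, 0.0736]
ee_rot: [-3.142, 0.0, 0.191]
ft_force: [-0.2, -0.3, -0.5]
grip_width: 0.0305
gripper_force: 29.3
```

```bash
python3 plan.py .4845 -.2465 .193 .19
```

```text
t 10.38 pos [0.6347 0.1289 0.0736] rot [-3.142  0.     0.191] w 0.0305
total shift(units, current axes) [-3.64  5.67 -1.99] turn [-0.  0.  0.]
shift in target axes [-3.64  5.67 -1.99]
```

step_arm(
  deltas=[
    [[0,0,-0.3,0,0,0,-1],[0,0,-0.6,0,0,0,-1],[0,0,-0.7,0,0,0,-1],[0,0,-0.4,0,0,0,-1]],
  ],
)

```text
time_s: 10.88
eef_pos: [0.6355, 0.1294, 0.1974]
ee_rot: [-3.141, -0.004, 0.191]
ft_force: [-0.3, 0.8, -2.0]
grip_width: 0.0305
gripper_force: 29.3
```

step_arm(
  deltas=[
    [[-0.3,0.47,0,0,0,0,-1],[-0.42,0.65,0,0,0,0,-1],[-0.42,0.65,0,0,0,0,-1],[-0.42,0.65,0,0,0,0,-1],[-0.42,0.65,0,0,0,0,-1]],
  ],
)

```text
time_s: 11.5
eef_pos: [0.5525, -0.0756, 0.1949]
ee_rot: [3.141, -0.001, 0.191]
ft_force: [-0.5, -0.9, -1.4]
grip_width: 0.0304
gripper_force: 29.3
```

step_arm(
  deltas=[
    [[-0.42,0.65,0,0,0,0,-1],[-0.42,0.65,0,0,0,0,-1],[-0.42,0.65,0,0,0,0,-1],[-0.4,0.65,0,0,0,0,-1],[0,0,0,0,0,0,-1]],
  ],
)

```text
time_s: 12.12
eef_pos: [0.4831, -0.2506, 0.1946]
ee_rot: [3.14, 0.0, 0.185]
ft_force: [0.8, 1.0, -2.7]
grip_width: 0.0303
gripper_force: 29.3
```

```bash
python3 plan.py .4845 -.2465 .0742 .19
python3 - <<'E'
from h import *
from bench import robot
c=robot.camera("wrist");np.savez("w3.npz",**c)
blob(c,"green",(.4845,-.247,.008),.008,70)
cv2.imwrite("pics/w3.png",c["img"][:,:,::-1])
E
```

```text
t 12.12 pos [ 0.4831 -0.2506  0.1946] rot [3.14  0.    0.185] w 0.0303
total shift(units, current axes) [ 0.04 -0.07  2.01] turn [ 0.01  0.   -0.04]
shift in target axes [ 0.04 -0.06  2.01]
green px [251. 178.] rect c [ 476.5 -247.4] size [140.6 158.9] yaw 0.215 circ [ 474.2 -247.5] 81.8
```

View pics/w3.png

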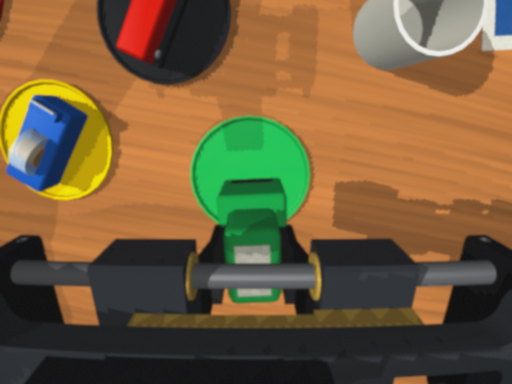

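step_arm(
  deltas=[
    [[0.04,-0.07,0.5,0,0,-0.03,-1],[0,0,0.7,0,0,0,-1],[0,0,0.45,0,0,0,-1],[0,0,0.2,0,0,0,-1],[0,0,0.08,0,0,0,-1]],
  ],
)

```text
time_s: 12.8
eef_pos: [0.487, -0.2413, 0.078]
ee_rot: [-3.141, -0.0, 0.196]
ft_force: [0.4, -0.4, -1.8]
grip_width: 0.0306
gripper_force: 29.3
```

step_arm(
  deltas=[
    [[0,0,0.03,0,0,0,-1],[0,0,0.02,0,0,0,-1],[0,0,0,0,0,0,-1]],
  ],
)

```text
time_s: 13.18
eef_pos: [0.4867, -0.2421, 0.0753]
ee_rot: [3.141, -0.001, 0.195]
ft_force: [0.5, -0.5, -1.8]
grip_width: 0.0299
gripper_force: 29.3
```

step_arm(
  deltas=[
    [[-0.05,0.07,0,0,0,0.03,-1],[0,0,0,0,0,0,-1],[0,0,0.02,0,0,0,-1],[0,0,0,0,0,0,-1]],
  ],
)

```text
time_s: 13.68
eef_pos: [0.4843, -0.2466, 0.0735]
ee_rot: [-3.142, -0.0, 0.191]
ft_force: [0.2, -0.8, -3.1]
grip_width: 0.0302
gripper_force: 29.3
```

```bash
python3 plan.py .4845 -.2468 .074 .19;python3 plan.py .4845 -.2468 .074 .19
```

```text
t 13.68 pos [ 0.4843 -0.2466  0.0735] rot [-3.142 -0.     0.191] w 0.0302
total shift(units, current axes) [ 0.    0.   -0.01] turn [-0.   -0.    0.01]
shift in target axes [ 0.    0.   -0.01]
t 13.68 pos [ 0.4843 -0.2466  0.0735] rot [-3.142 -0.     0.191] w 0.0302
total shift(units, current axes) [ 0.    0.   -0.01] turn [-0.   -0.    0.01]
shift in target axes [ 0.    0.   -0.01]
```

Lower a touch until contact.

step_arm(
  deltas=[
    [[0,0,0.02,0,0,0,-1],[0,0,0,0,0,0,-1],[0,0,0,0,0,0,-1]],
  ],
)

```text
time_s: 14.05
eef_pos: [0.4845, -0.2468, 0.0734]
ee_rot: [3.141, -0.0, 0.191]
ft_force: [-3.7, 1.7, 9.4]
grip_width: 0.0302
gripper_force: 29.3
```

step_arm(
  deltas=[
    [[0,0,0,0,0,0,1],[0,0,0,0,0,0,1],[0,0,0,0,0,0,1],[0,0,-0.3,0,0,0,1],[0,0,-0.8,0,0,0,1]],
  ],
)

```text
time_s: 14.68
eef_pos: [0.483, -0.246, 0.1381]
ee_rot: [-3.139, 0.003, 0.191]
ft_force: [0.8, -0.4, 0.8]
grip_width: 0.0719
gripper_force: 0.0
```

step_arm(
  deltas=[
    [[0,0,-0.8,0,0,0,1],[0.59,-0.3,0,0,0,0,1],[0.59,-0.3,0,0,0,0,1],[0.59,-0.3,0,0,0,0,1],[0.59,-0.3,0,0,0,0,1]],
  ],
)

```text
time_s: 15.3
eef_pos: [0.6108, -0.1484, 0.1879]
ee_rot: [3.141, -0.001, 0.191]
ft_force: [0.8, 0.3, 0.2]
grip_width: 0.0871
gripper_force: 0.0
```

step_arm(
  deltas=[
    [[0.59,-0.3,0,0,0,0,1],[0,0,0,0,0,0.76,1],[0,0,0,0,0,0.76,1],[0,0,0,0,0,0.76,1],[0,0,0,0,0,0.75,1]],
  ],
)

```text
time_s: 15.92
eef_pos: [0.6411, -0.1247, 0.1878]
ee_rot: [-3.141, -0.001, -0.267]
ft_force: [0.3, 0.4, -0.5]
grip_width: 0.0868
gripper_force: 0.0
```

step_arm(
  deltas=[
    [[0,0,0,0,0,0,1],[0,0,0,0,0,0,1]],
  ],
)

```text
time_s: 16.18
eef_pos: [0.6411, -0.1247, 0.187]
ee_rot: [-3.141, -0.001, -0.261]
ft_force: [0.1, -0.4, -0.3]
grip_width: 0.0868
gripper_force: 0.0
```

```bash
python3 plan.py .6404 -.1264 .044 -.264
python3 - <<'E'
from h import *
from bench import robot
c=robot.camera("top");np.savez("t3.npz",**c)
blob(c,"green",(.4845,-.247,.008),.008,40)
w=robot.camera("wrist");np.savez("w4.npz",**w);blob(w,"red",(.641,-.126,.054),.054,60)
a=cv2.resize(c["img"][120:280,60:400],(765,360));cv2.imwrite("pics/t3.png",a[:,:,::-1])
E
```

```text
t 16.18 pos [ 0.6411 -0.1247  0.187 ] rot [-3.141e+00 -1.000e-03 -2.610e-01] w 0.0868
total shift(units, current axes) [-0.01  0.03  2.38] turn [-0.   -0.    0.02]
shift in target axes [-0.    0.03  2.38]Traceback (most recent call last):
  File "<stdin>", line 4, in <module>
  File "h.py", line 19, in blob
    pts=np.vstack([q for q in cv2.findContours(m,0,1)[0] if cv2.contourArea(q)>40])
    return _nx.concatenate(arrs, 0, dtype=dtype, casting=casting)
           ~~~~~~~~~~~~~~~^^^^^^^^^^^^^^^^^^^^^^^^^^^^^^^^^^^^^^^
ValueError: need at least one array to concatenate
```

step_arm(
  deltas=[
    [[-0.02,0.03,0.6,0,0,0.02,1],[0,0,0.9,0,0,0,1],[0,0,0.55,0,0,0,1],[0,0,0.25,0,0,0,1],[0,0,0.08,0,0,0,1]],
  ],
)

```text
time_s: 16.85
eef_pos: [0.6395, -0.1262, 0.0435]
ee_rot: [-3.141, 0.0, -0.266]
ft_force: [-0.6, 0.0, 0.5]
grip_width: 0.0869
gripper_force: 0.0
```

step_arm(
  deltas=[
    [[0,0,0,0,0,0,-1],[0,0,0,0,0,0,-1],[0,0,0,0,0,0,-1],[0,0,0,0,0,0,-1],[0,0,0,0,0,0,-1]],
  ],
)

```text
time_s: 17.48
eef_pos: [0.6394, -0.1262, 0.0437]
ee_rot: [-3.142, -0.0, -0.267]
ft_force: [0.5, 0.4, 0.4]
grip_width: 0.0451
gripper_force: 0.0
```

step_arm(
  deltas=[
    [[0,0,0,0,0,0,-1],[0,0,0,0,0,0,-1],[0,0,0,0,0,0,-1],[0,0,0,0,0,0,-1]],
  ],
)

```text
time_s: 17.98
eef_pos: [0.6393, -0.1262, 0.0435]
ee_rot: [-3.142, 0.0, -0.267]
ft_force: [0.8, 0.1, 0.7]
grip_width: 0.0297
gripper_force: 30.0
```

```bash
python3 plan.py .6335 .130 .164 -.264
```

```text
t 17.98 pos [ 0.6393 -0.1262  0.0435] rot [-3.142  0.    -0.267] w 0.0297
total shift(units, current axes) [-1.22 -4.09 -2.01] turn [-0.    0.   -0.02]
shift in target axes [-1.21 -4.1  -2.01]
```

step_arm(
  deltas=[
    [[0,0,-0.3,0,0,0,-1],[0,0,-0.6,0,0,0,-1],[0,0,-0.7,0,0,0,-1],[0,0,-0.4,0,0,0,-1]],
  ],
)

```text
time_s: 18.48
eef_pos: [0.6403, -0.1261, 0.1674]
ee_rot: [-3.141, -0.003, -0.267]
ft_force: [-0.4, -0.0, -0.9]
grip_width: 0.0298
gripper_force: 30.0
```

step_arm(
  deltas=[
    [[-0.15,-0.5,0,0,0,0,-1],[-0.22,-0.74,0,0,0,0,-1],[-0.22,-0.74,0,0,0,0,-1],[-0.22,-0.74,0,0,0,0,-1],[-0.22,-0.74,0,0,0,0,-1]],
  ],
)

```text
time_s: 19.1
eef_pos: [0.6344, 0.0918, 0.1649]
ee_rot: [-3.141, -0.001, -0.267]
ft_force: [0.3, -0.2, -2.8]
grip_width: 0.03
gripper_force: 30.0
```

step_arm(
  deltas=[
    [[-0.19,-0.63,0,0,0,0,-1],[0,0,0,0,0,0,-1],[0,0,0,0,0,0,-1]],
  ],
)

```text
time_s: 19.48
eef_pos: [0.6336, 0.1293, 0.1643]
ee_rot: [3.141, -0.001, -0.267]
ft_force: [-1.3, -1.4, -1.3]
grip_width: 0.0294
gripper_force: 30.0
```

```bash
python3 plan.py .6335 .130 .044 -.264
```

```text
t 19.48 pos [0.6336 0.1293 0.1643] rot [ 3.141e+00 -1.000e-03 -2.670e-01] w 0.0294
total shift(units, current axes) [-0.01 -0.01  2.01] turn [ 0.   -0.   -0.02]
shift in target axes [-0.   -0.01  2.01]
```

step_arm(
  deltas=[
    [[0,0,0.5,0,0,0,-1],[0,0,0.7,0,0,0,-1],[0,0,0.45,0,0,0,-1],[0,0,0.2,0,0,0,-1],[0,0,0.08,0,0,0,-1]],
  ],
)

```text
time_s: 20.1
eef_pos: [0.6338, 0.1289, 0.0479]
ee_rot: [3.141, -0.0, -0.268]
ft_force: [-0.6, 0.4, -0.7]
grip_width: 0.0297
gripper_force: 30.0
```

step_arm(
  deltas=[
    [[0,0,0.03,0,0,0,-1],[0,0,0.02,0,0,0,-1],[0,0,0,0,0,0,-1],[0,0,0,0,0,0,-1]],
  ],
)

```text
time_s: 20.6
eef_pos: [0.6336, 0.13, 0.0452]
ee_rot: [-3.141, -0.001, -0.267]
ft_force: [-0.1, -0.2, -2.0]
grip_width: 0.0297
gripper_force: 30.0
```

step_arm(
  deltas=[
    [[0,0,0.02,0,0,0,-1],[0,0,0,0,0,0,-1],[0,0,0,0,0,0,-1]],
  ],
)

```text
time_s: 20.98
eef_pos: [0.6334, 0.1299, 0.0435]
ee_rot: [-3.142, 0.0, -0.267]
ft_force: [1.2, 0.3, -1.5]
grip_width: 0.0298
gripper_force: 30.0
```

step_arm(
  deltas=[
    [[0,0,0.01,0,0,0,-1],[0,0,0,0,0,0,-1],[0,0,0,0,0,0,-1]],
  ],
)

```text
time_s: 21.35
eef_pos: [0.6335, 0.1299, 0.0435]
ee_rot: [3.142, -0.0, -0.267]
ft_force: [-2.9, 0.1, 6.1]
grip_width: 0.0298
gripper_force: 30.0
```

step_arm(
  deltas=[
    [[0,0,0,0,0,0,1],[0,0,0,0,0,0,1],[0,0,0,0,0,0,1],[0,0,-0.3,0,0,0,1],[0,0,-0.9,0,0,0,1]],
  ],
)

```text
time_s: 21.98
eef_pos: [0.6317, 0.1294, 0.114]
ee_rot: [3.139, 0.005, -0.267]
ft_force: [1.0, 0.1, 1.6]
grip_width: 0.0718
gripper_force: 0.0
```

step_arm(
  deltas=[
    [[0,0,-0.9,0,0,0,1],[0,0,-0.9,0,0,0,1],[-0.64,-0.34,-0.36,0,0,0,1],[-0.64,-0.34,0,0,0,0,1],[-0.64,-0.34,0,0,0,0,1]],
  ],
)

```text
time_s: 22.6
eef_pos: [0.5375, 0.2204, 0.2465]
ee_rot: [-3.14, -0.002, -0.267]
ft_force: [-0.3, 0.6, 0.7]
grip_width: 0.0865
gripper_force: 0.0
```

step_arm(
  deltas=[
    [[-0.64,-0.34,0,0,0,0,1],[-0.63,-0.36,0,0,0,0,1],[0,0,0,0,0,-0.9,1],[0,0,0,0,0,-0.85,1],[0,0,0,0,0,0,1]],
  ],
)

```text
time_s: 23.22
eef_pos: [0.476, 0.28, 0.2457]
ee_rot: [-3.141, -0.001, -0.005]
ft_force: [-0.6, -0.5, -0.4]
grip_width: 0.0868
gripper_force: 0.0
```

```bash
python3 plan.py .4765 .2800 .041 0
python3 - <<'E'
from h import *
from bench import robot
c=robot.camera("top");np.savez("t3.npz",**c)
w=robot.camera("wrist");np.savez("w4.npz",**w);blob(w,"yellow",(.4765,.280,.07),.07,50);blob(w,"blue",(.4765,.280,.008),.008,70)
a=np.hstack([c["img"],cv2.resize(w["img"],None,fx=1,fy=1)]);a=np.hstack([c["img"][110:290,50:400],w["img"][60:240,100:450]]);a=cv2.resize(a,(800,206),interpolation=3)
cv2.imwrite("pics/t3.png",cv2.resize(np.vstack([c["img"][110:290,50:400],w["img"][60:240,100:450]]),(583,600),interpolation=2)[:,:,::-1])
E
```

```text
t 23.23 pos [0.476  0.28   0.2457] rot [-3.141e+00 -1.000e-03 -5.000e-03] w 0.0868
total shift(units, current axes) [0.   0.   3.41] turn [-0.   -0.01 -0.03]
shift in target axes [0.01 0.   3.41]
yellow px [254. 182.] rect c [481.6 283.4] size [34.8 72. ] yaw -0.024 circ [481.7 283.9] 37.9
blue px [254. 170.] rect c [477.7 280.9] size [138.  138.4] yaw -0.007 circ [477.7 280.6] 70.4
```

View pics/t3.png

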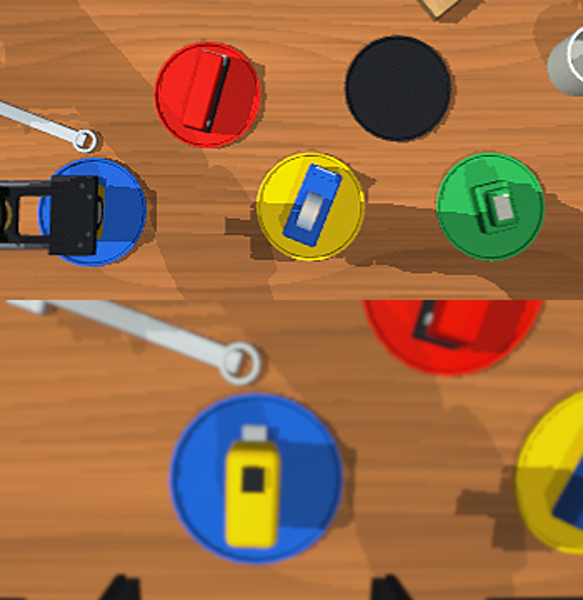

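The stapler sits centred in red and the stamp in green; the measure is upright in blue.

step_arm(
  deltas=[
    [[0.02,-0.02,0.7,0,0,0.08,1],[0,0,0.9,0,0,0,1],[0,0,0.9,0,0,0,1],[0,0,0.6,0,0,0,1],[0,0,0.3,0,0,0,1]],
  ],
)

```text
time_s: 23.95
eef_pos: [0.4765, 0.2804, 0.0389]
ee_rot: [3.14, 0.002, -0.018]
ft_force: [0.4, -0.3, 0.4]
grip_width: 0.0871
gripper_force: 0.0
```

step_arm(
  deltas=[
    [[0,0,0,0,0,0,-1],[0,0,0,0,0,0,-1],[0,0,0,0,0,0,-1],[0,0,0,0,0,0,-1],[0,0,0,0,0,0,-1]],
  ],
)

```text
time_s: 24.58
eef_pos: [0.4774, 0.2811, 0.041]
ee_rot: [-3.141, -0.001, -0.016]
ft_force: [-0.6, 0.5, 0.9]
grip_width: 0.0448
gripper_force: 0.0
```

step_arm(
  deltas=[
    [[0,0,0,0,0,0,-1],[0,0,0,0,0,0,-1],[0,0,0,0,0,0,-1]],
  ],
)

```text
time_s: 24.95
eef_pos: [0.4773, 0.2812, 0.0408]
ee_rot: [-3.141, -0.0, -0.016]
ft_force: [-1.3, -0.5, 5.1]
grip_width: 0.0378
gripper_force: 29.9
```

```bash
python3 plan.py .6418 -.1260 .166 -.02
```

```text
t 24.95 pos [0.4773 0.2812 0.0408] rot [-3.141 -0.    -0.016] w 0.0378
total shift(units, current axes) [ 2.85  6.74 -2.09] turn [-0.   -0.    0.03]
shift in target axes [ 2.88  6.73 -2.09]
```

step_arm(
  deltas=[
    [[0,0,-0.3,0,0,0,-1],[0,0,-0.6,0,0,0,-1],[0,0,-0.8,0,0,0,-1],[0,0,-0.4,0,0,0,-1]],
  ],
)

```text
time_s: 25.45
eef_pos: [0.4778, 0.2816, 0.1701]
ee_rot: [-3.14, -0.003, -0.016]
ft_force: [0.1, 0.5, -3.0]
grip_width: 0.0379
gripper_force: 29.9
```

step_arm(
  deltas=[
    [[0.25,0.58,0,0,0,0,-1],[0.29,0.68,0,0,0,0,-1],[0.29,0.69,0,0,0,0,-1],[0.29,0.69,0,0,0,0,-1],[0.29,0.69,0,0,0,0,-1]],
  ],
)

```text
time_s: 26.08
eef_pos: [0.5588, 0.0786, 0.1675]
ee_rot: [-3.141, -0.0, -0.016]
ft_force: [1.4, 0.3, -2.9]
grip_width: 0.038
gripper_force: 29.9
```

step_arm(
  deltas=[
    [[0.29,0.69,0,0,0,0,-1],[0.29,0.69,0,0,0,0,-1],[0.29,0.69,0,0,0,0,-1],[0.29,0.69,0,0,0,0,-1],[0.28,0.65,0,0,0,0,-1]],
  ],
)

```text
time_s: 26.7
eef_pos: [0.6418, -0.1276, 0.1674]
ee_rot: [-3.141, -0.0, -0.016]
ft_force: [1.2, 0.6, -1.6]
grip_width: 0.0378
gripper_force: 29.9
```

step_arm(
  deltas=[
    [[0,0,0,0,0,0,-1],[0,0,0,0,0,0,-1]],
  ],
)

```text
time_s: 26.95
eef_pos: [0.6414, -0.1254, 0.1669]
ee_rot: [-3.141, 0.0, -0.016]
ft_force: [1.1, 1.0, -2.5]
grip_width: 0.0379
gripper_force: 29.9
```

```bash
python3 plan.py .6418 -.1260 .041 -.016
```

```text
t 26.95 pos [ 0.6414 -0.1254  0.1669] rot [-3.141  0.    -0.016] w 0.0379
total shift(units, current axes) [0.01 0.01 2.1 ] turn [-0.01  0.   -0.  ]
shift in target axes [0.01 0.01 2.1 ]
```

step_arm(
  deltas=[
    [[0,0,0.5,0,0,0,-1],[0,0,0.75,0,0,0,-1],[0,0,0.45,0,0,0,-1],[0,0,0.22,0,0,0,-1],[0,0,0.1,0,0,0,-1]],
  ],
)

```text
time_s: 27.58
eef_pos: [0.6418, -0.1252, 0.0456]
ee_rot: [-3.141, -0.0, -0.015]
ft_force: [-0.4, -0.6, -2.1]
grip_width: 0.038
gripper_force: 29.9
```

step_arm(
  deltas=[
    [[0,0,0.03,0,0,0,-1],[0,0,0.02,0,0,0,-1],[0,0,0,0,0,0,-1],[0,0,0,0,0,0,-1]],
  ],
)

```text
time_s: 28.08
eef_pos: [0.6419, -0.1262, 0.0428]
ee_rot: [3.142, -0.001, -0.016]
ft_force: [0.0, 0.1, -1.7]
grip_width: 0.0378
gripper_force: 29.9
```

step_arm(
  deltas=[
    [[0,0,0.02,0,0,0,-1],[0,0,0,0,0,0,-1],[0,0,0,0,0,0,-1]],
  ],
)

```text
time_s: 28.45
eef_pos: [0.6416, -0.126, 0.0411]
ee_rot: [-3.142, 0.0, -0.016]
ft_force: [0.5, 0.5, -3.0]
grip_width: 0.0375
gripper_force: 29.9
```

step_arm(
  deltas=[
    [[0,0,0.02,0,0,0,-1],[0,0,0,0,0,0,-1],[0,0,0,0,0,0,-1]],
  ],
)

```text
time_s: 28.82
eef_pos: [0.6417, -0.126, 0.0408]
ee_rot: [3.141, -0.0, -0.016]
ft_force: [-3.6, -0.7, 6.0]
grip_width: 0.0382
gripper_force: 29.9
```

step_arm(
  deltas=[
    [[0,0,0,0,0,0,1],[0,0,0,0,0,0,1],[0,0,0,0,0,0,1],[0,0,-0.3,0,0,0,1],[0,0,-0.9,0,0,0,1]],
  ],
)

```text
time_s: 29.45
eef_pos: [0.6398, -0.1258, 0.1109]
ee_rot: [-3.141, 0.005, -0.016]
ft_force: [1.4, -0.4, 0.6]
grip_width: 0.0798
gripper_force: 0.0
```

step_arm(
  deltas=[
    [[0,0,-0.9,0,0,0,1],[0,0,-0.9,0,0,0,1],[-0.66,-0.46,-0.4,0,0,0,1],[-0.66,-0.46,0,0,0,0,1],[-0.66,-0.46,0,0,0,0,1]],
  ],
)

```text
time_s: 30.08
eef_pos: [0.5232, -0.0403, 0.2457]
ee_rot: [3.141, -0.002, -0.016]
ft_force: [0.2, 0.4, -0.4]
grip_width: 0.0872
gripper_force: 0.0
```

step_arm(
  deltas=[
    [[-0.65,-0.45,0,0,0,0,1],[0,0,0,0,0,0.8,1],[0,0,0,0,0,0.8,1],[0,0,0,0,0,0.75,1],[0,0,0,0,0,0,1]],
  ],
)

```text
time_s: 30.7
eef_pos: [0.4857, -0.0136, 0.2451]
ee_rot: [-3.141, -0.001, -0.368]
ft_force: [-0.2, 0.7, 0.8]
grip_width: 0.0867
gripper_force: 0.0
```

```bash
python3 plan.py .4859 -.0130 .033 -.37
python3 - <<'E'
from h import *
from bench import robot
w=robot.camera("wrist");np.savez("w5.npz",**w);blob(w,"blue",(.4859,-.013,.042),.042,60);blob(w,"yellow",(.4835,-.0095,.008),.008,70)
cv2.imwrite("pics/w5.png",cv2.resize(w["img"][90:250,150:350],(750,600),interpolation=2)[:,:,::-1])
E
```

```text
t 30.7 pos [ 0.4857 -0.0136  0.2451] rot [-3.141e+00 -1.000e-03 -3.680e-01] w 0.0867
total shift(units, current axes) [-0.01 -0.01  3.54] turn [-0.   -0.01  0.01]
shift in target axes [-0.   -0.01  3.54]
blue px [254. 176.] rect c [488.3 -11.2] size [42.1 95.9] yaw -0.383 circ [488.  -11.1] 51.2
yellow px [252. 173.] rect c [485.1  -7.8] size [142.  142.6] yaw 0.369 circ [485.1  -7.6] 71.9
```

View pics/w5.png

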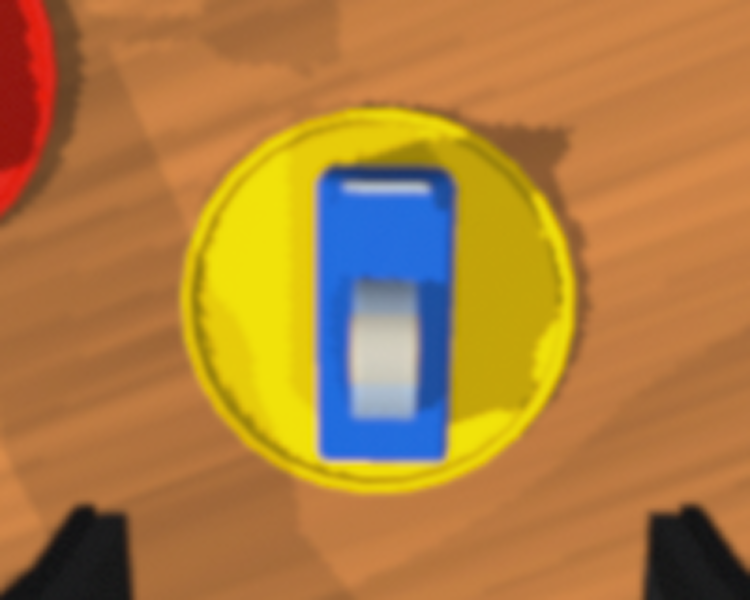

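The dispenser is upright, just off the middle of yellow, long axis at about -0.38 rad.

step_arm(
  deltas=[
    [[0.01,-0.02,0.7,0,0,0.08,1],[0,0,0.9,0,0,0,1],[0,0,0.9,0,0,0,1],[0,0,0.6,0,0,0,1],[0,0,0.3,0,0,0,1]],
  ],
)

```text
time_s: 31.38
eef_pos: [0.4856, -0.0128, 0.0382]
ee_rot: [3.141, 0.002, -0.378]
ft_force: [-0.6, 0.0, 0.3]
grip_width: 0.0873
gripper_force: 0.0
```

step_arm(
  deltas=[
    [[0,0,0.1,0,0,0,-1],[0,0,0,0,0,0,-1],[0,0,0,0,0,0,-1],[0,0,0,0,0,0,-1],[0,0,0,0,0,0,-1]],
  ],
)

```text
time_s: 32.0
eef_pos: [0.4869, -0.0129, 0.0344]
ee_rot: [-3.141, -0.001, -0.381]
ft_force: [-0.9, -0.7, 4.0]
grip_width: 0.0457
gripper_force: 30.0
```

step_arm(
  deltas=[
    [[0,0,0,0,0,0,-1],[0,0,0,0,0,0,-1],[0,0,0,0,0,0,-1]],
  ],
)

```text
time_s: 32.38
eef_pos: [0.487, -0.0128, 0.0345]
ee_rot: [-3.141, -0.001, -0.381]
ft_force: [-1.4, -0.1, 6.4]
grip_width: 0.0461
gripper_force: 30.0
```

```bash
python3 plan.py .4768 .2800 .153 -.38
```

```text
t 32.38 pos [ 0.487  -0.0128  0.0345] rot [-3.141e+00 -1.000e-03 -3.810e-01] w 0.0461
total shift(units, current axes) [-1.97 -4.47 -1.98] turn [-0. -0. -0.]
shift in target axes [-1.97 -4.47 -1.98]
```

step_arm(
  deltas=[
    [[0,0,-0.3,0,0,0,-1],[0,0,-0.6,0,0,0,-1],[0,0,-0.7,0,0,0,-1],[0,0,-0.4,0,0,0,-1]],
  ],
)

```text
time_s: 32.88
eef_pos: [0.4867, -0.0128, 0.1554]
ee_rot: [-3.141, -0.001, -0.381]
ft_force: [0.3, -0.2, -4.0]
grip_width: 0.046
gripper_force: 30.0
```

step_arm(
  deltas=[
    [[-0.2,-0.45,0,0,0,0,-1],[-0.3,-0.68,0,0,0,0,-1],[-0.3,-0.68,0,0,0,0,-1],[-0.3,-0.68,0,0,0,0,-1],[-0.3,-0.68,0,0,0,0,-1]],
  ],
)

```text
time_s: 33.5
eef_pos: [0.4786, 0.196, 0.1533]
ee_rot: [3.141, 0.001, -0.381]
ft_force: [0.8, 0.0, -3.6]
grip_width: 0.0458
gripper_force: 30.0
```

step_arm(
  deltas=[
    [[-0.3,-0.68,0,0,0,0,-1],[-0.27,-0.62,0,0,0,0,-1],[0,0,0,0,0,0,-1],[0,0,0,0,0,0,-1],[0,0,0,0,0,0,-1]],
  ],
)

```text
time_s: 34.12
eef_pos: [0.4768, 0.2785, 0.1535]
ee_rot: [3.141, 0.0, -0.383]
ft_force: [0.0, 0.1, -4.1]
grip_width: 0.0461
gripper_force: 30.0
```

```bash
python3 plan.py .4768 .2800 .0345 -.38
```

```text
t 34.12 pos [0.4768 0.2785 0.1535] rot [ 3.141  0.    -0.383] w 0.0461
total shift(units, current axes) [-0.01 -0.03  1.98] turn [ 0.01  0.   -0.02]
shift in target axes [-0.01 -0.02  1.98]
```

step_arm(
  deltas=[
    [[0,-0.01,0.5,0,0,0,-1],[0,0,0.7,0,0,0,-1],[0,0,0.42,0,0,0,-1],[0,0,0.2,0,0,0,-1],[0,0,0.08,0,0,0,-1]],
  ],
)

```text
time_s: 34.75
eef_pos: [0.4772, 0.28, 0.0399]
ee_rot: [3.142, 0.0, -0.382]
ft_force: [0.2, 0.5, -3.8]
grip_width: 0.0457
gripper_force: 30.0
```

step_arm(
  deltas=[
    [[0,0,0.03,0,0,0,-1],[0,0,0.02,0,0,0,-1],[0,0,0,0,0,0,-1],[0,0,0,0,0,0,-1]],
  ],
)

```text
time_s: 35.25
eef_pos: [0.477, 0.2808, 0.0373]
ee_rot: [-3.141, -0.0, -0.381]
ft_force: [-0.3, 1.2, -4.3]
grip_width: 0.0458
gripper_force: 30.0
```

step_arm(
  deltas=[
    [[0,0,0.02,0,0,0,-1],[0,0,0,0,0,0,-1],[0,0,0,0,0,0,-1]],
  ],
)

```text
time_s: 35.62
eef_pos: [0.4768, 0.2807, 0.0358]
ee_rot: [3.142, 0.0, -0.381]
ft_force: [-0.7, 0.3, -3.3]
grip_width: 0.0461
gripper_force: 30.0
```

step_arm(
  deltas=[
    [[0,0,0.02,0,0,0,-1],[0,0,0,0,0,0,-1],[0,0,0,0,0,0,-1]],
  ],
)

```text
time_s: 36.0
eef_pos: [0.4768, 0.2807, 0.0346]
ee_rot: [-3.142, 0.0, -0.381]
ft_force: [-0.3, 0.8, -3.5]
grip_width: 0.0459
gripper_force: 30.0
```

step_arm(
  deltas=[
    [[0,0,0.01,0,0,0,-1],[0,0,0,0,0,0,-1],[0,0,0,0,0,0,-1]],
  ],
)

```text
time_s: 36.38
eef_pos: [0.4768, 0.2807, 0.0345]
ee_rot: [-3.142, -0.0, -0.381]
ft_force: [-3.3, -1.5, 6.4]
grip_width: 0.0459
gripper_force: 30.0
```

step_arm(
  deltas=[
    [[0,0,0,0,0,0,1],[0,0,0,0,0,0,1],[0,0,0,0,0,0,1],[0,0,-0.3,0,0,0,1],[0,0,-0.8,0,0,0,1]],
  ],
)

```text
time_s: 37.0
eef_pos: [0.4756, 0.2799, 0.0998]
ee_rot: [3.139, 0.003, -0.381]
ft_force: [-0.0, 0.5, 0.1]
grip_width: 0.0844
gripper_force: 0.0
```

step_arm(
  deltas=[
    [[0,0,-0.9,0,0,0,1],[0,0,-0.5,0,0,0,1],[0.63,0.66,0,0,0,0,1],[0.63,0.66,0,0,0,0,1],[0.63,0.66,0,0,0,0,1]],
  ],
)

```text
time_s: 37.62
eef_pos: [0.5385, 0.1269, 0.1857]
ee_rot: [-3.14, -0.001, -0.38]
ft_force: [0.9, 0.5, -1.0]
grip_width: 0.0868
gripper_force: 0.0
```

step_arm(
  deltas=[
    [[0.63,0.66,0,0,0,0,1],[0.63,0.66,0,0,0,0,1],[0.63,0.66,0,0,0,0,1],[0.63,0.66,0,0,0,0,1],[0.66,0.65,0,0,0,0,1]],
  ],
)

```text
time_s: 38.25
eef_pos: [0.6424, -0.1274, 0.1857]
ee_rot: [-3.141, -0.001, -0.38]
ft_force: [1.0, 0.7, 0.4]
grip_width: 0.0869
gripper_force: 0.0
```

step_arm(
  deltas=[
    [[0,0,0,0,0,-0.8,1],[0,0,0,0,0,-0.8,1],[0,0,0,0,0,-0.83,1],[0,0,0,0,0,0,1],[0,0,0,0,0,0,1]],
  ],
)

```text
time_s: 38.88
eef_pos: [0.6418, -0.1259, 0.1847]
ee_rot: [-3.141, -0.001, -0.019]
ft_force: [0.5, 0.0, -0.1]
grip_width: 0.0871
gripper_force: 0.0
```

```bash
python3 plan.py .6417 -.1260 .041 -.016
python3 - <<'E'
from h import *
from bench import robot
c=robot.camera("top");w=robot.camera("wrist")
blob(w,"yellow",(.6417,-.126,.07),.07,60)
cv2.imwrite("pics/t6.png",cv2.resize(np.vstack([c["img"][110:290,50:400],w["img"][60:240,100:450]]),(583,600),interpolation=2)[:,:,::-1])
E
```

```text
t 38.88 pos [ 0.6418 -0.1259  0.1847] rot [-3.141e+00 -1.000e-03 -1.900e-02] w 0.0871
total shift(units, current axes) [-0.    0.    2.39] turn [-0.   -0.   -0.02]
shift in target axes [-0.    0.    2.39]
yellow px [255. 198.] rect c [ 647.  -124.9] size [38.1 77.3] yaw -0.039 circ [ 647.  -124.1] 40.6
```

View pics/t6.png

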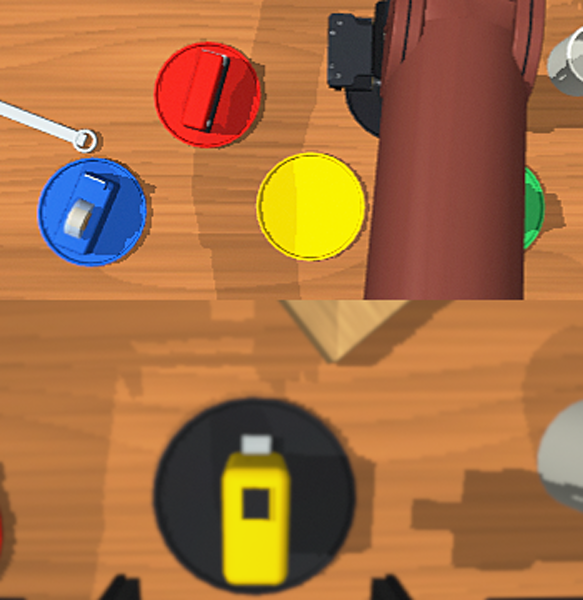

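step_arm(
  deltas=[
    [[0,0,0.6,0,0,0,1],[0,0,0.9,0,0,0,1],[0,0,0.55,0,0,0,1],[0,0,0.25,0,0,0,1],[0,0,0.08,0,0,0,1]],
  ],
)

```text
time_s: 39.6
eef_pos: [0.6418, -0.1259, 0.0411]
ee_rot: [-3.142, 0.0, -0.017]
ft_force: [-0.2, 0.1, 1.0]
grip_width: 0.087
gripper_force: 0.0
```

step_arm(
  deltas=[
    [[0,0,0,0,0,0,-1],[0,0,0,0,0,0,-1],[0,0,0,0,0,0,-1],[0,0,0,0,0,0,-1],[0,0,0,0,0,0,-1]],
  ],
)

```text
time_s: 40.22
eef_pos: [0.6417, -0.126, 0.0413]
ee_rot: [-3.142, -0.0, -0.016]
ft_force: [-1.3, -0.2, 0.0]
grip_width: 0.045
gripper_force: 0.0
```

step_arm(
  deltas=[
    [[0,0,0,0,0,0,-1],[0,0,0,0,0,0,-1],[0,0,0,0,0,0,-1]],
  ],
)

```text
time_s: 40.6
eef_pos: [0.6417, -0.1259, 0.0412]
ee_rot: [-3.142, 0.0, -0.016]
ft_force: [-0.2, -0.0, 1.1]
grip_width: 0.0376
gripper_force: 30.0
```

```bash
python3 plan.py .4842 -.0088 .166 -.018
```

```text
t 40.6 pos [ 0.6417 -0.1259  0.0412] rot [-3.142  0.    -0.016] w 0.0376
total shift(units, current axes) [-2.66 -1.91 -2.08] turn [-0.    0.    0.01]
shift in target axes [-2.66 -1.9  -2.08]
```

step_arm(
  deltas=[
    [[0,0,-0.3,0,0,0,-1],[0,0,-0.6,0,0,0,-1],[0,0,-0.8,0,0,0,-1],[0,0,-0.4,0,0,0,-1]],
  ],
)

```text
time_s: 41.1
eef_pos: [0.6428, -0.1261, 0.1714]
ee_rot: [3.141, -0.004, -0.016]
ft_force: [0.4, -0.0, -2.7]
grip_width: 0.0374
gripper_force: 30.0
```

step_arm(
  deltas=[
    [[-0.4,-0.29,0,0,0,0,-1],[-0.57,-0.41,0,0,0,0,-1],[-0.57,-0.41,0,0,0,0,-1],[-0.57,-0.41,0,0,0,0,-1],[-0.55,-0.39,0,0,0,0,-1]],
  ],
)

```text
time_s: 41.72
eef_pos: [0.4828, -0.0079, 0.1682]
ee_rot: [-3.142, -0.001, -0.016]
ft_force: [0.6, 1.1, -2.9]
grip_width: 0.0378
gripper_force: 30.0
```

step_arm(
  deltas=[
    [[0,0,0,0,0,0,-1],[0,0,0,0,0,0,-1],[0,0,0,0,0,0,-1]],
  ],
)

```text
time_s: 42.1
eef_pos: [0.4847, -0.0095, 0.1675]
ee_rot: [3.142, -0.001, -0.017]
ft_force: [0.7, -0.1, -2.4]
grip_width: 0.0379
gripper_force: 30.0
```

```bash
python3 plan.py .4842 -.0088 .0412 -.018
```

```text
t 42.1 pos [ 0.4847 -0.0095  0.1675] rot [ 3.142e+00 -1.000e-03 -1.700e-02] w 0.0379
total shift(units, current axes) [-0.01 -0.01  2.1 ] turn [ 0. -0.  0.]
shift in target axes [-0.01 -0.01  2.1 ]
```

step_arm(
  deltas=[
    [[0,0,0.5,0,0,0,-1],[0,0,0.75,0,0,0,-1],[0,0,0.45,0,0,0,-1],[0,0,0.22,0,0,0,-1],[0,0,0.1,0,0,0,-1]],
  ],
)

```text
time_s: 42.72
eef_pos: [0.4843, -0.009, 0.0457]
ee_rot: [-3.142, 0.0, -0.017]
ft_force: [0.1, -0.7, -1.8]
grip_width: 0.0377
gripper_force: 30.0
```

step_arm(
  deltas=[
    [[0,0,0.03,0,0,0,-1],[0,0,0.02,0,0,0,-1],[0,0,0.02,0,0,0,-1],[0,0,0,0,0,0,-1],[0,0,0,0,0,0,-1]],
  ],
)

```text
time_s: 43.35
eef_pos: [0.484, -0.0088, 0.0419]
ee_rot: [-3.142, -0.0, -0.016]
ft_force: [1.4, 0.0, -2.3]
grip_width: 0.0381
gripper_force: 30.0
```

step_arm(
  deltas=[
    [[0,0,0.01,0,0,0,-1],[0,0,0,0,0,0,-1],[0,0,0,0,0,0,-1]],
  ],
)

```text
time_s: 43.72
eef_pos: [0.4839, -0.0088, 0.0412]
ee_rot: [-3.142, 0.0, -0.016]
ft_force: [-0.1, -0.8, -2.6]
grip_width: 0.0376
gripper_force: 30.0
```

step_arm(
  deltas=[
    [[0,0,0.02,0,0,0,-1],[0,0,0,0,0,0,-1],[0,0,0,0,0,0,-1]],
  ],
)

```text
time_s: 44.1
eef_pos: [0.484, -0.0088, 0.0411]
ee_rot: [3.142, -0.0, -0.016]
ft_force: [-7.3, 0.3, 13.4]
grip_width: 0.0378
gripper_force: 30.0
```

step_arm(
  deltas=[
    [[0,0,0,0,0,0,1],[0,0,0,0,0,0,1],[0,0,0,0,0,0,1],[0,0,-0.3,0,0,0,1],[0,0,-0.9,0,0,0,1]],
  ],
)

```text
time_s: 44.72
eef_pos: [0.482, -0.0088, 0.1105]
ee_rot: [3.141, 0.006, -0.016]
ft_force: [1.4, -0.2, 0.3]
grip_width: 0.0799
gripper_force: 0.0
```

step_arm(
  deltas=[
    [[0,0,-0.9,0,0,0,1],[0,0,-0.9,0,0,0,1],[0,0,-0.7,0,0,0,1],[0,0.9,0,0,0,0,1],[0,0.9,0,0,0,0,1]],
  ],
)

```text
time_s: 45.35
eef_pos: [0.4824, -0.1178, 0.2627]
ee_rot: [3.141, -0.002, -0.014]
ft_force: [0.3, -0.9, 0.4]
grip_width: 0.0866
gripper_force: 0.0
```

step_arm(
  deltas=[
    [[0,0.9,0,0,0,0,1],[0,0.9,0,0,0,0,1],[0,0.9,0,0,0,0,1],[-0.1,0.9,0,0,0,0,1],[-0.2,0.9,0,0,0,0,1]],
  ],
)

```text
time_s: 45.98
eef_pos: [0.4598, -0.3879, 0.2617]
ee_rot: [-3.142, 0.0, -0.015]
ft_force: [0.3, -0.5, 0.4]
grip_width: 0.0871
gripper_force: 0.0
```

step_arm(
  deltas=[
    [[-0.2,0.9,0,0,0,0,1],[-0.2,0.9,0,0,0,0,1],[0,0,0,0,0,0,1]],
  ],
)

```text
time_s: 46.35
eef_pos: [0.4306, -0.4986, 0.261]
ee_rot: [3.14, 0.003, -0.023]
ft_force: [-0.0, 0.6, 0.1]
grip_width: 0.0872
gripper_force: 0.0
```

```bash
python3 - <<'E'
from h import *
from bench import robot
c=robot.camera("top");s=robot.camera("scene")
cv2.imwrite("pics/t7.png",cv2.resize(np.vstack([c["img"][110:290,50:450],s["img"][90:270,60:460]]),(666,600),interpolation=2)[:,:,::-1])
E
```

```text
(no output)
```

View pics/t7.png

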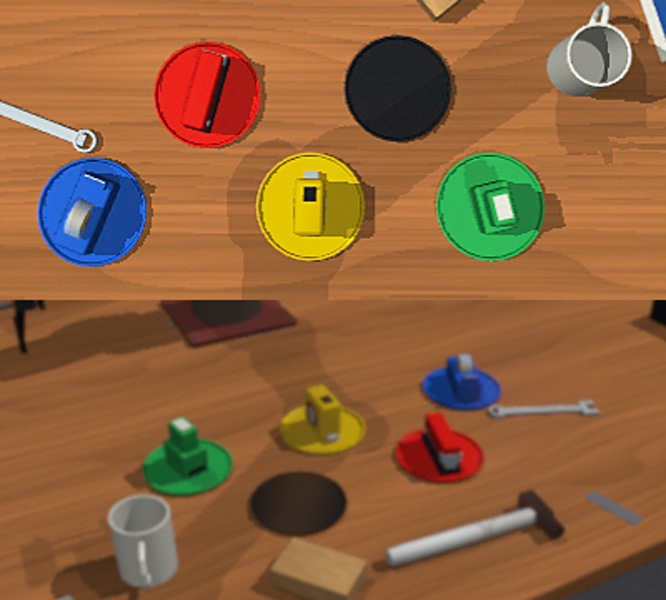

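All four tools stand upright in the middle of their own trays: stapler (207,93), dispenser (92,212), measure (310,206), stamp (491,206). Black is empty and the mug hasn't moved.

```bash
python3 -c "
from bench import robot
print(robot.hand_in())"
```

```text
the job is handed in; nothing more can be done
None
```

I handed the job in at about 46 s: the last pictures show each tool upright in the middle of its own colour's tray, the black tray empty and the mug where it was; the hand-in returned no verdict.

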